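# Push the screw tin round the clutter and home into its parking bay

## Robot

A 6-joint arm with a two-finger parallel gripper is mounted at the origin on a cart in front of the work surface, level with it; the furniture and walls round the work are solid. World frame = base frame: x ahead of the robot, y to its left, z up, the work surface at z = 0. Lengths are in m, angles in rad, forces in N, time in s.
With the tool pointing down it reaches from about 0.375 to 0.9 m from the base axis. Payload 3.1 kg.
Tool frame: the origin (TCP) lies on the centre line of the jaws, within the pads' length; the fingertips stand ahead of it and the grasp point (between the pads) lies 3 mm ahead of it (robot.tip_reach is the z of the fingertips in the tool frame, in m); z points along the fingers, y is the line along which they close (so a half turn about z gives the same grasp; the last joint's range is limited). The gripper opens to 87 mm and grips with 3 to 60 N. Pads are 19 mm wide; open, the fingers measure 117 mm over their backs; the gripper's body (75 mm by 190 mm) begins 51 mm behind the grasp point.
Start: joints at [-0.178, 0.527, 1.433, -0, 1.181, -0.178], TCP at [0.625, 0, 0.22] pointing down, gripper open.
Joint ranges: [-3.08, 3.08], [-0.75, 2.2], [0.22, 2.44], [-1.43, 4.57], [0, 2.65], [-2.85, 2.85]. Speed limits (rad/s): [2.79, 2.79, 3.14, 3.14, 3.14, 3.14].

## Interface

Orientations are given as a unit quaternion [x, y, z, w].
In Python, from rig import sensors, eyes, ticket, robot gives the robot as it stands.
- The arm moves only by the tool drive_tool, never from a script. Its argument "deltas" is a list that holds one entry, the list of rows, each a list of 6 numbers: the shift along the tool's x, y, z in mm, then the turn, a rotation vector about the tool's x, y, z in rad. A call has 1 to 8 rows; each row shifts and turns the commanded pose from where the row before left it, along the tool's axes as they then stand; what a row does not reach is not made up. A row lasts 1/12 s, in which the tool goes at most 41.7 mm and 7.16 degrees, less where a joint would pass 70% of its speed; a pose out of reach is approached as far as the arm can. A call is refused whole if a number of a shift passes 41.7 or a number of a turn 0.125, either way. A call with a gripper value outside its range is refused whole. "gripper" is the opening in per cent of the stroke, from 0 (shut) to 100 (fully open), set as the call begins (left out, the last holds). The fingers move at their own pace and stop on an object; "squeeze" is the grip in N (left out, the last holds). Time passes only in rows, so rows that do not move let the fingers close. It gives the time, the measured TCP pose, the force, the opening and the grip force at its end, in the units of the state.
- sensors.get_obs(): the state, without advancing time (a new reading comes with each control period).
- eyes.camera(name): name is "scene" or "side" or "wrist"; returns a dict with "img" (420x560x3 uint8, red, green, blue), "fov_y" (degrees; the focal length in pixels is half the picture's height over the tangent of half this angle, whatever the lens; pixels are square), "cx", "cy" (the principal point, pixels), "xyz" and "attitude" of the camera in the world; the wrist camera has in their place "hand_eye" (4x4, takes a point from camera to tool coordinates, whose origin is the TCP and whose axes are the flange's). Camera axes: x right, y up, looking along -z (the intrinsics and any distortion apply to the point x, -y, -z); pixel columns grow to the right and rows downward; lengths in m; the calibration is good to about 2 mm. A picture is of the moment at which its call begins: read the wrist's pose just before it. There is no depth.
- ticket.hand_in(): hands the job in; it is judged then, once.
The state is a dict: "time": time; "q": joint angles; "joint_velocities": joint speeds; "joint_torque": joint torques, N m; "position": TCP position; "tool_rot": TCP orientation; "ft_force": force on the tool from outside, world axes, zero at the start; "moment": the same for the moment, N m; "grip_width": finger opening in m; "grip_force": force on a finger pad.
Only numpy, scipy, OpenCV 4.12 (cv2) and the standard library are available. Lean on these libraries where they do the work, as an engineer would, in place of code of your own. Each camera call takes 0.05 s, during which the arm holds its last target. There are 200 camera calls.

## Task

Push the open tin of screws along the bench, only pushing it and never gripping, lifting or tipping it, round the battery pack, the sanding block and the box of screws without the tin or the robot touching any of them, and into the mouth of its plywood parking bay. Push it home in the bay: the sprung rubber buffer at the back may be set anywhere over about 25 mm, so feel for it, press the tin firmly against it with about 10 N for half a second, never as much as 20 N, then ease off slowly and leave the tin standing there.

Things in the scene. Friction and masses are not known exactly. Their poses are not given: they have to be found in the camera images.
- tin_center (a point): Centre (half-way up) of the open grey metal tin of screws: round, 74 mm across, 52 mm high, thin wall, about 0.28 kg (varies), standing loose on the clear middle of the bench (another such tin far off at the back right is not meant), so this point is 26 mm above it. It slides under 1 to 4 N.
- bay: Plywood parking bay on the bench, at the left, 40 mm high. Origin on the bench on its centre line; x points into the bay, y left. Straight cheeks 80 mm apart inside, 10 mm thick, from x=-20 to 85 mm; before them 30 mm lead-ins flare to about 100 mm apart at x=-45 mm (120 mm over all). Plywood back at x=75 mm. The whole bay is rigid but for the buffer.
- battery: Black drill battery pack, fixed, an obstacle. Origin on the bench under it; x across it (-36 to 36 mm), y along it (-55 to 61 mm); 65 mm high. It and the sanding block stand about 0.27 m apart, one nearer the robot, one farther (which varies), their long sides roughly along the line between them, with 120 mm or more of passage for the tin.
- sanding_block: Black rubber sanding block, fixed, an obstacle. Origin on the bench below its centre; 64 mm along its x axis, 112 mm along its y axis, 36 mm high.
- screw_box: Blue and orange card box, fixed, an obstacle, at the right on the near side. Origin on the bench below its centre; 65 mm along its x axis, 90 mm along its y axis, 43 mm high.
- bay_axis (a point): Point on the bay's centre line 24 mm above its origin, level with the middle of the black rubber buffer pad (50 wide, 30 high) on its steel rod. The pad's setting is not reported: its face is somewhere from x=25 to 49 mm (bay axes), so the tin first touches with its centre at x=-12 to 12 mm. Pad: about 3 N per mm, 10 mm travel, springs back; the rod stays put.
Mind the look-alikes: they are no part of the job. What is shaped like the part that bears tin_center but green is not meant.

How it is judged:
By the outcome, as a careful person would: the job done as asked, in the order asked, and still so for the second after the job is handed in, with the robot touching nothing.
It also fails if it takes over 72 s, if anything falls off the work surface, if the arm or the gripper's body presses on something with over 40 N, if the wrist force passes 120 N, or if a joint passes its speed limit or range.

## Working session

There is one attempt and no reset: what is moved stays moved. The work goes in short steps, Python scripts to look and compute and a tool call to move; the robot and the scene stay as the last step left them, time stands still between calls to the robot, and variables do not carry over. Pictures are saved under pics/ and viewed, at most 10 in all, crops included, and the job is handed in when it is done.

Besides the shell and the picture viewer there is one more tool, called after "Request:" as name(argument=value, ...) on one line, values as JSON. drive_tool: Moves the arm, as the interface text tells. Its arguments: {"type":"object","properties":{"deltas":{"type":"array"},"gripper":{"type":"number"},"squeeze":{"type":"number"}},"required":["deltas"]}

```bash
mkdir -p pics; ls
cat > h.py <<'E'
import numpy as np,cv2
from scipy.spatial.transform import Rotation as R
from rig import sensors,eyes,ticket,robot
E
python3 - <<'E'
from h import *
o=sensors.get_obs();print(o,robot.tip_reach)
for n in("scene","side"):
    c=eyes.camera(n);cv2.imwrite(f"pics/{n}0.png",c["img"][:,:,::-1]);np.save(n+"0.npy",c,allow_pickle=True)
    print({k:v for k,v in c.items() if k!="img"})
E
```

```text
pics
{'time': 0.0, 'q': array([-1.78483274e-01,  5.28446561e-01,  1.43393089e+00, -3.35091813e-06,
        1.18138770e+00, -1.78505041e-01]), 'joint_velocities': array([-0.00048278,  0.00072732,  0.00068753, -0.00146008, -0.00165767,
        0.00108137]), 'joint_torque': array([-5.45745443e-04, -4.40045428e+01, -1.76593530e+01,  6.32597599e-02,
        5.83207863e-02, -1.53719384e-04]), 'position': array([6.24248488e-01, 1.74522088e-04, 2.19074598e-01]), 'tool_rot': array([ 7.07098217e-01,  7.07114511e-01, -6.20790021e-04, -8.91380707e-04]), 'ft_force': array([ 0.16089765, -0.28566062, -0.49012724]), 'moment': array([ 0.00447326, -0.01285297, -0.00292171]), 'grip_force': 0.0, 'grip_width': 0.0869784235904452} 0.022
{'fov_y': 52.408627193859814, 'cx': 284.8237325920709, 'cy': 213.6574424168701, 'xyz': array([0.06088502, 0.12173287, 0.67568026]), 'attitude': array([-0.14330134,  0.33221854,  0.85486153, -0.37189694])}
{'fov_y': 44.45382187830137, 'cx': 289.9353351812358, 'cy': 214.76566495467964, 'xyz': array([ 0.11162672, -0.91716049,  0.52063697]), 'attitude': array([ 0.47006073, -0.11259764, -0.22142997,  0.8469554 ])}
```

View pics/scene0.png

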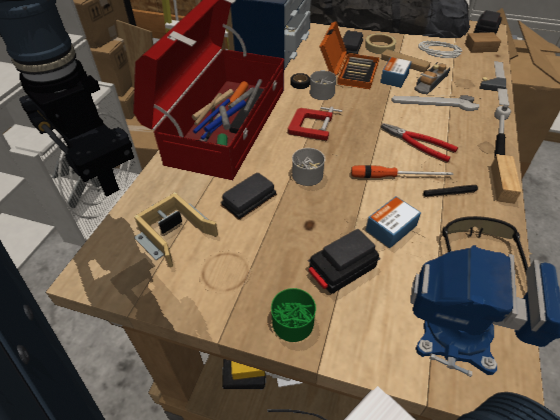

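View pics/side0.png

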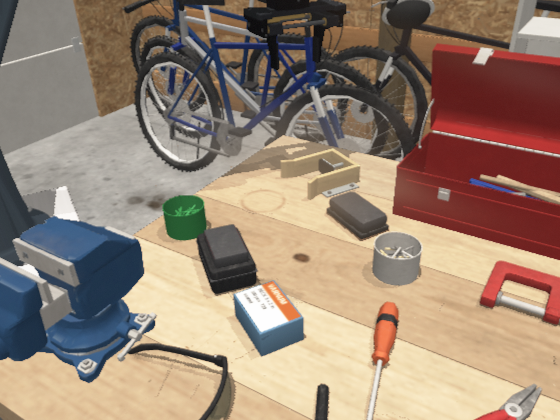

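Candidates for the tin: grey at scene (308,166), the far grey one at (322,85), which is the look-alike, and the green one at (293,315), which is not meant. I choose (308,166). Now an enlarged crop with a ground grid to check it and measure.

```bash
cat >> h.py <<'E'
def cam(n):
    return np.load(n+"0.npy",allow_pickle=True).item()
def pose(c):
    f=c["img"].shape[0]/2/np.tan(np.radians(c["fov_y"])/2)
    return f,R.from_quat(c["attitude"]).as_matrix(),np.array(c["xyz"])
def proj(c,P):
    f,M,t=pose(c);p=(np.atleast_2d(P)-t)@M
    return np.c_[c["cx"]+f*p[:,0]/-p[:,2],c["cy"]-f*p[:,1]/-p[:,2]]
def plane(c,uv,z=0):
    f,M,t=pose(c);uv=np.atleast_2d(uv)
    d=np.c_[(uv[:,0]-c["cx"])/f,-(uv[:,1]-c["cy"])/f,-np.ones(len(uv))]@M.T
    return t+d*((z-t[2])/d[:,2])[:,None]
E
python3 - <<'E'
from h import *
s,d=cam("scene"),cam("side")
for nm,a,b,z in(("tin",(308,158),(397,247),.052),("bolt hole",(309,225),(301,258),0),("green",(293,303),(184,205),.052),("far",(322,77),None,.052)):
    print(nm,plane(s,a,z).round(3), b and plane(d,b,z).round(3))
x0,y0,x1,y1=120,135,425,305;k=2.6
cv2.imwrite("pics/s1.png",cv2.resize(s["img"][y0:y1,x0:x1,::-1],None,fx=k,fy=k,interpolation=cv2.INTER_CUBIC))
x0,y0,x1,y1=190,140,430,355;k=2.75
cv2.imwrite("pics/d1.png",cv2.resize(d["img"][y0:y1,x0:x1,::-1],None,fx=k,fy=k,interpolation=cv2.INTER_CUBIC))
E
```

```text
tin [[ 0.565 -0.422  0.052]] [[ 0.561 -0.426  0.052]]
bolt hole [[ 0.453 -0.316  0.   ]] [[ 0.452 -0.316  0.   ]]
green [[ 0.32  -0.141  0.052]] [[ 0.316 -0.137  0.052]]
far [[ 0.785 -0.698  0.052]] None
```

View pics/s1.png

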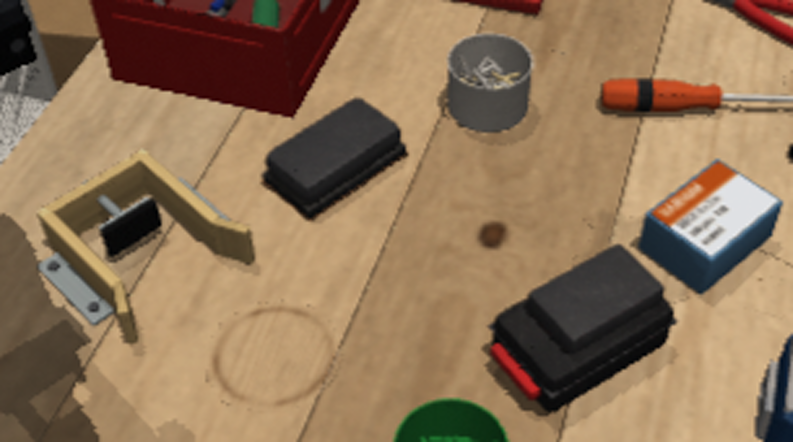

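View pics/d1.png

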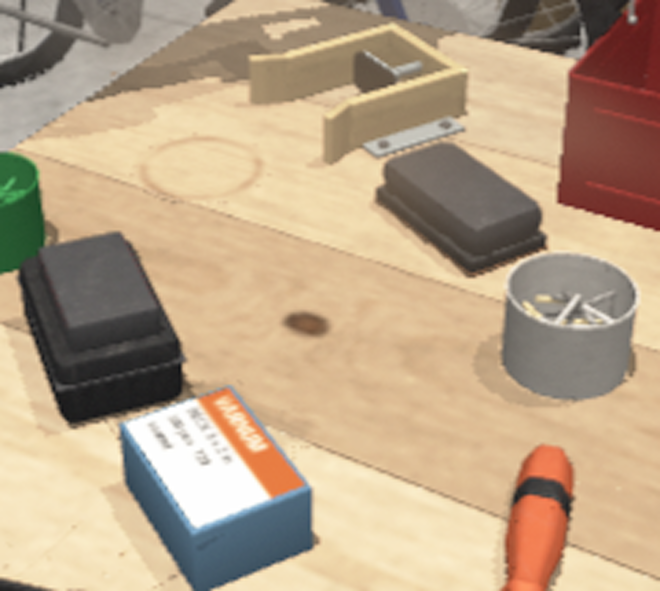

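The crop shows the grey tin holding light screws and a rim of the right size. The bay opens toward the ring mark, the sanding block is at scene (249,195), the battery at (344,260) and the screw box at (393,220). Next I compute the corners.

```bash
cat > m.py <<'E'
from h import *
s,d=cam("scene"),cam("side")
S=lambda p:np.array([120+p[0]/2.6,135+p[1]/2.6]);D=lambda p:np.array([190+p[0]/2.75,140+p[1]/2.75])
g=lambda c,p,z:plane(c,(S if c is s else D)(p),z)[0,:2].round(4)
print("tin rim L/R scene",g(s,(447,66),.052),g(s,(532,66),.052),"top/bot",g(s,(490,35),.052),g(s,(490,99),.052))
print("tin rim side",g(d,(503,303),.052),g(d,(637,303),.052),g(d,(570,254),.052),g(d,(570,352),.052))
for nm,a,z in(("bay back tops",[(s,(141,150)),(s,(38,213)),(d,(387,25)),(d,(466,70))],.04),
 ("bay flare tops R/L(outer)",[(s,(253,232)),(s,(125,303)),(d,(325,112)),(d,(250,57))],.04),
 ("bay flare bots",[(s,(250,262)),(s,(132,340)),(d,(328,160)),(d,(252,102))],0),
 ("sand bot",[(s,(315,217)),(s,(407,152)),(s,(265,180)),(d,(472,273)),(d,(545,242)),(d,(378,200))],0),
 ("batt bot",[(s,(548,411)),(s,(668,335)),(s,(497,355)),(d,(72,422)),(d,(183,393)),(d,(25,300))],0),
 ("box top",[(s,(718,160)),(s,(780,202)),(s,(706,253)),(s,(643,213)),(d,(122,428)),(d,(230,386)),(d,(312,488)),(d,(197,530))],.043),
 ("box bot",[(s,(702,291)),(d,(203,590)),(d,(312,543))],0)):
    print(nm);[print("  ","s" if c is s else "d",g(c,p,z)) for c,p in a]
E
python3 m.py
```

```text
tin rim L/R scene [ 0.5838 -0.3898] [ 0.534  -0.4433] top/bot [ 0.5882 -0.4467] [ 0.5289 -0.387 ]
tin rim side [ 0.5235 -0.4145] [ 0.5877 -0.4517] [ 0.5864 -0.3948] [ 0.5278 -0.4679]
bay back tops
   s [ 0.6875 -0.1455]
   s [ 0.683  -0.0493]
   d [ 0.679  -0.0518]
   d [ 0.6869 -0.149 ]
bay flare tops R/L(outer)
   s [ 0.5547 -0.1588]
   s [ 0.563  -0.0508]
   d [ 0.5626 -0.1521]
   d [ 0.558  -0.0466]
bay flare bots
   s [ 0.5622 -0.1558]
   s [ 0.5616 -0.0466]
   d [ 0.5649 -0.1527]
   d [ 0.5593 -0.0452]
sand bot
   s [ 0.5643 -0.2233]
   s [ 0.5688 -0.3289]
   s [ 0.6255 -0.2189]
   d [ 0.5715 -0.3225]
   d [ 0.6338 -0.3174]
   d [ 0.5668 -0.2175]
batt bot
   s [ 0.3097 -0.2277]
   s [ 0.2935 -0.3414]
   s [ 0.3677 -0.2353]
   d [ 0.2946 -0.3293]
   d [ 0.3593 -0.3376]
   d [ 0.3123 -0.206 ]
box top
   s [ 0.3598 -0.4769]
   s [ 0.2991 -0.475 ]
   s [ 0.3065 -0.3915]
   s [ 0.3641 -0.3883]
   d [ 0.2999 -0.3949]
   d [ 0.3629 -0.3927]
   d [ 0.362  -0.4806]
   d [ 0.3017 -0.4782]
box bot
   s [ 0.3018 -0.3933]
   d [ 0.3037 -0.476 ]
   d [ 0.3649 -0.4753]
```

```bash
cat > ov.py <<'E'
from h import *
import sys
s,d=cam("scene"),cam("side")
def box(cx,cy,a,x0,x1,y0,y1,h,z0=0):
    c,sn=np.cos(a),np.sin(a)
    q=[(x0,y0),(x1,y0),(x1,y1),(x0,y1),(x0,y0)]
    q=np.array([(cx+c*x-sn*y,cy+sn*x+c*y) for x,y in q])
    return [np.c_[q,np.full(5,z)] for z in(z0,h)]
def loop(cx,cy,a,pts,zs):
    c,sn=np.cos(a),np.sin(a);q=np.array([(cx+c*x-sn*y,cy+sn*x+c*y) for x,y in pts])
    return [np.c_[q,np.full(len(q),z)] for z in zs]
def circ(cx,cy,r,zs):
    t=np.linspace(0,2*np.pi,60);return [np.c_[cx+r*np.cos(t),cy+r*np.sin(t),np.full(60,z)] for z in zs]
BAY=(.603,-.100,.02)
U=[(-45,60),(-20,50),(85,50),(85,-50),(-20,-50),(-45,-60),(-45,-50),(-20,-40),(75,-40),(75,40),(-20,40),(-45,50),(-45,60)]
L=loop(*BAY,np.array(U)/1000,(0,.04))
L+=box(.599,-.2705,.045,-.032,.032,-.056,.056,.036)
L+=box(.331,-.276,.07,-.036,.036,-.055,.061,.065)
L+=box(.332,-.4345,.02,-.0325,.0325,-.045,.045,.043)
L+=circ(.563,-.424,.037,(0,.052))
def draw(c,x0,y0,x1,y1,k):
    im=cv2.resize(c["img"][y0:y1,x0:x1,::-1],None,fx=k,fy=k,interpolation=cv2.INTER_CUBIC)
    for i,l in enumerate(L):
        p=((proj(c,l)-(x0,y0)+.5)*k*8).astype(np.int32)
        cv2.polylines(im,[p],False,(255,0,255) if i%2 else (0,255,0),1,cv2.LINE_AA,3)
    return im
a=draw(s,130,150,425,300,2.0);b=draw(d,195,145,430,355,1.7)
o=np.zeros((a.shape[0]+b.shape[0],max(a.shape[1],b.shape[1]),3),np.uint8)
o[:a.shape[0],:a.shape[1]]=a;o[a.shape[0]:,:b.shape[1]]=b
o=cv2.resize(o,None,fx=.9,fy=.9) if o.shape[0]>660 else o
cv2.imwrite("pics/"+sys.argv[1],cv2.resize(o,None,fx=min(1,600/o.shape[0]),fy=min(1,600/o.shape[0]),interpolation=cv2.INTER_AREA))
E
sed -i '/^a=draw/,$d' ov.py
cat >> ov.py <<'E'
a=draw(s,130,150,425,300,2.7)
b=draw(d,195,145,430,355,2.8)
cv2.imwrite("pics/a"+sys.argv[1],a);cv2.imwrite("pics/b"+sys.argv[1],b)
E
python3 ov.py 1.png
```

```text
(no output)
```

View pics/a1.png

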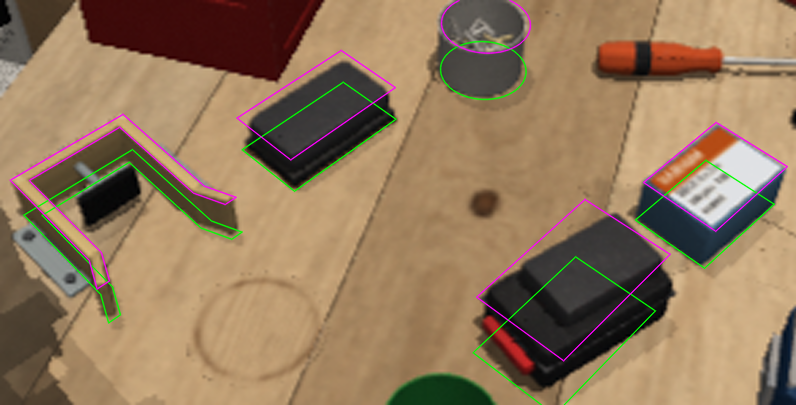

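View pics/b1.png

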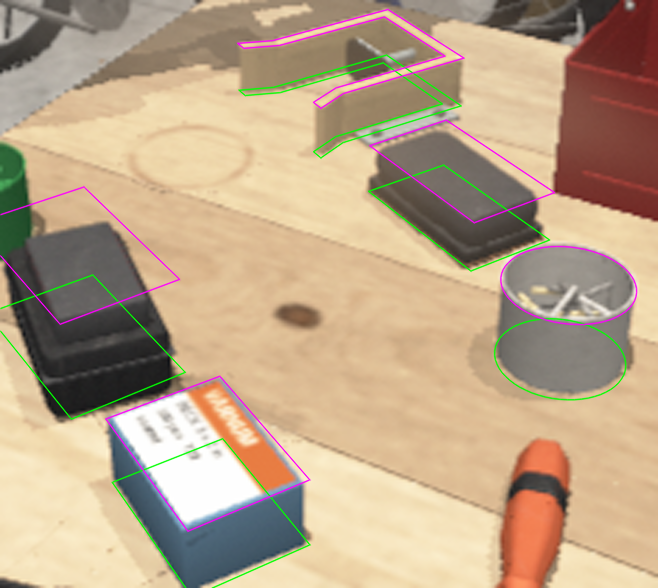

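The overlay fits: bay (0.603,-0.100, yaw 0.02), tin (0.563,-0.424), sanding block and screw box right. The battery is the other way round, so it spans y of about -0.34 to -0.215. Next the clearances around the start.

Run:
```python
from h import *
s,d=cam("scene"),cam("side")
for n,u,z in(("clampL",(290,133),0),("clampR",(327,137),0),("driver",(352,172),0.01),("toolbox bottom near",(231,178),0),("tb left bottom",(163,163),0),("tb right",(283,100),.0)):
    print(n,plane(s,u,z).round(3))
for n,u in(("clamp",(483,300)),("tb corner top",(398,172)),("driver",(382,345))): print(n,plane(d,u).round(3))
```

```text
clampL [[ 0.709 -0.504  0.   ]]
clampR [[ 0.632 -0.562  0.   ]]
driver [[ 0.494 -0.498  0.01 ]]
toolbox bottom near [[ 0.678 -0.286  0.   ]]
tb left bottom [[ 0.831 -0.199  0.   ]]
tb right [[ 0.834 -0.595  0.   ]]
clamp [[ 0.635 -0.542  0.   ]]
tb corner top [[ 0.788 -0.153  0.   ]]
driver [[ 0.45 -0.54  0.  ]]
```

Request:
drive_tool(deltas=[[[-40, -9, 0, 0, 0, 0], [-40, -9, 0, 0, 0, 0], [-40, -9, 0, 0, 0, 0], [-40, -9, 0, 0, 0, 0], [-40, -9, 0, 0, 0, 0], [-40, -9, 0, 0, 0, 0], [-40, -9, 0, 0, 0, 0], [-40, -9, 0, 0, 0, 0]]], gripper=39, squeeze=30)

```text
time: 0.77
position: [0.5519, -0.3216, 0.2196]
tool_rot: [0.707, 0.707, 0.0, -0.001]
ft_force: [1.4, 0.5, -0.2]
grip_width: 0.0417
grip_force: 0.0
```

Request:
drive_tool(deltas=[[[-38, 12, 0, 0, 0, 0], [-38, 12, 0, 0, 0, 0], [-38, 12, 0, 0, 0, -0.114], [0, 0, 0, 0, 0, -0.114], [0, 0, 0, 0, 0, -0.114], [0, 0, 0, 0, 0, -0.114], [0, 0, 0, 0, 0, -0.114], [0, 0, 0, 0, 0, -0.114]]])

```text
time: 1.43
position: [0.5886, -0.4338, 0.219]
tool_rot: [0.427, 0.904, 0.0, -0.001]
ft_force: [0.6, 0.3, 0.2]
grip_width: 0.0339
grip_force: 0.0
```

Run:
```python
from h import *
o=sensors.get_obs();c=eyes.camera("wrist")
M=R.from_quat(o["tool_rot"]).as_matrix();H=np.array(c["hand_eye"])
print(o["position"],o["grip_width"],M.round(3),o["ft_force"],H.round(3).tolist(),c["fov_y"])
c["attitude"]=R.from_matrix(M@H[:3,:3]).as_quat();c["xyz"]=o["position"]+M@H[:3,3]
np.save("wrist0.npy",c,allow_pickle=True)
im=cv2.cvtColor(c["img"][:,:,::-1],cv2.COLOR_BGR2BGRA)[:,:,:3].copy()
t=np.linspace(0,6.3,80)
for z,col in((0,(0,255,0)),(.052,(255,0,255))):
    P=np.c_[.563+.037*np.cos(t),-.424+.037*np.sin(t),0*t+z]
    cv2.polylines(im,[proj(c,P).astype(np.int32)],False,col,1)
cv2.imwrite("pics/w1.png",im)
```

```text
[ 0.58855459 -0.4338223   0.21898504] 0.03389345229816639 [[-0.636  0.772 -0.001]
 [ 0.772  0.636  0.001]
 [ 0.002 -0.    -1.   ]] [0.63717769 0.29256564 0.2182653 ] [[-0.001, 0.969, 0.248, 0.069], [1.0, 0.0, 0.001, -0.001], [0.001, 0.248, -0.969, -0.164], [0.0, 0.0, 0.0, 1.0]] 62.63313270914505
```

View pics/w1.png

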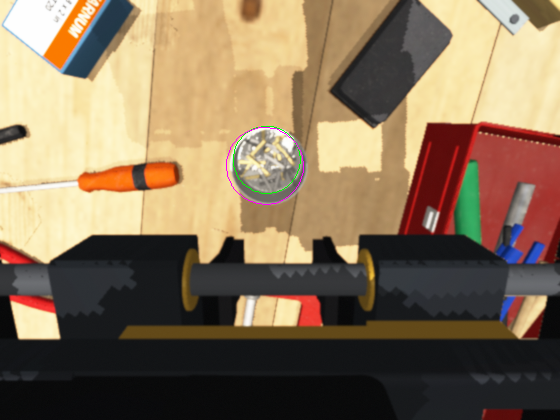

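The wrist view confirms the tin: it is grey, centred at (267,165), and matches the predicted circles. Moving behind it and down.

Request:
drive_tool(deltas=[[[-18, -7, 0, 0, 0, 0], [-19, -6.5, 0, 0, 0, 0], [0, 0, 35, 0, 0, 0], [0, 0, 40, 0, 0, 0], [0, 0, 40, 0, 0, 0], [0, 0, 35, 0, 0, 0], [0, 0, 25, 0, 0, 0], [0, 0, 13, 0, 0, 0]]])

```text
time: 2.15
position: [0.5994, -0.4686, 0.0264]
tool_rot: [0.43, 0.903, 0.002, -0.004]
ft_force: [-1.3, 0.9, 0.1]
grip_width: 0.0339
grip_force: 0.0
```

Request:
drive_tool(deltas=[[[0, 0, 0, 0, 0, 0], [4, 0, 0, 0, 0, 0], [4, 0, 0, 0, 0, 0], [4, 0, 0, 0, 0, 0], [3, 0, 0, 0, 0, 0], [3, 0, 0, 0, 0, 0], [3, 0, 0, 0, 0, 0], [3, 0, 0, 0, 0, 0]]])

```text
time: 2.82
position: [0.5888, -0.4543, 0.0342]
tool_rot: [0.429, 0.903, -0.001, 0.004]
ft_force: [3.1, -2.3, 3.1]
grip_width: 0.034
grip_force: 2.2
```

Request:
drive_tool(deltas=[[[5, 0, 0, 0, 0, 0], [5, 0, 0, 0, 0, 0], [5, 0, 0, 0, 0, 0], [5, 0, 0, 0, 0, 0], [5, 0, 0, 0, 0, 0], [5, 0, 0, 0, 0, 0], [5, 0, 0, 0, 0, 0], [5, 0, 0, 0, 0, 0]]])

```text
time: 3.48
position: [0.5629, -0.4237, 0.0338]
tool_rot: [0.429, 0.903, -0.002, 0.003]
ft_force: [4.3, -4.4, 5.0]
grip_width: 0.0338
grip_force: 2.8
```

```bash
cat > look.py <<'E'
from h import *
import sys
# tin position from fixed cameras: predicted circle overlay
o=sensors.get_obs();M=R.from_quat(o["tool_rot"]).as_matrix()
print(o["time"],o["position"].round(4),M[:,0].round(3),M[2].round(3),o["ft_force"].round(2),o["grip_width"])
P=o["position"]+M[:,0]*float(sys.argv[2]) if len(sys.argv)>2 else o["position"]+M[:,0]*.0424
t=np.linspace(0,6.3,80);ims=[]
for n in("scene","side"):
    c=eyes.camera(n);u=proj(c,[[P[0],P[1],.026]])[0];im=c["img"][:,:,::-1].copy();k=3
    x0=int(np.clip(u[0]-65,0,430));y0=int(np.clip(u[1]-70,0,280))
    im=cv2.resize(im[y0:y0+140,x0:x0+130],None,fx=k,fy=k,interpolation=cv2.INTER_CUBIC)
    for z,col in((0,(0,255,0)),(.052,(255,0,255))):
        q=(proj(c,np.c_[P[0]+.037*np.cos(t),P[1]+.037*np.sin(t),0*t+z])-(x0,y0)+.5)*k
        cv2.polylines(im,[q.astype(np.int32)],False,col,1,cv2.LINE_AA)
    ims.append(im)
cv2.imwrite("pics/"+sys.argv[1],np.hstack(ims))
E
python3 look.py l1.png
```

```text
3.4833 [ 0.5629 -0.4237  0.0338] [-0.632  0.775 -0.007] [-0.007 -0.    -1.   ] [ 4.25 -4.44  5.01] 0.0337731449464378
```

View pics/l1.png

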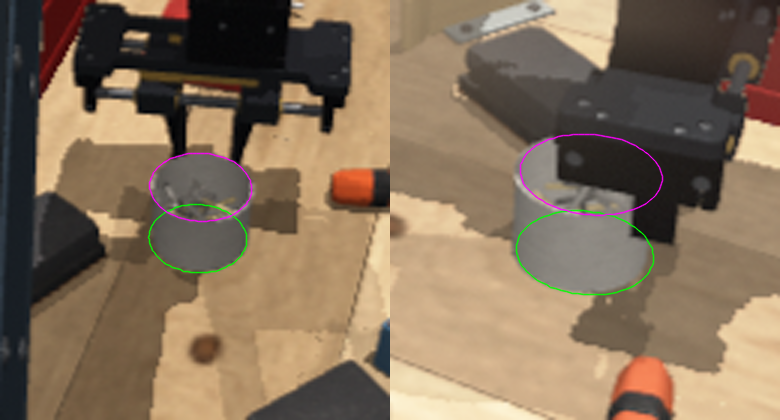

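The tin sits within about 3 mm of the predicted cradle position: the scene rim is centred at (200,187) and coincides with the circle. Continuing.

Request:
drive_tool(deltas=[[[7, 0, 0, 0, 0, 0], [7, 0, 0, 0, 0, 0], [7, 0, 0, 0, 0, 0], [7, 0, 0, 0, 0, 0], [7, 0, 0, 0, 0, 0], [7, 0, 0, 0, 0, 0], [7, 0, 0, 0, 0, 0], [7, 0, 0, 0, 0, 0]]])

```text
time: 4.25
position: [0.5274, -0.38, 0.0332]
tool_rot: [0.429, 0.903, -0.001, 0.003]
ft_force: [3.4, -4.3, 4.4]
grip_width: 0.0339
grip_force: 3.0
```

Request:
drive_tool(deltas=[[[6, -2.4, 0, 0, 0, 0.057], [6, -2.4, 0, 0, 0, 0.057], [6, -2.4, 0, 0, 0, 0.057], [6, -2.4, 0, 0, 0, 0.057], [6, -2.4, 0, 0, 0, 0.057], [6, -2.4, 0, 0, 0, 0.057], [6, -2.4, 0, 0, 0, 0.057], [6, -2.4, 0, 0, 0, 0.057]]])

```text
time: 4.92
position: [0.4877, -0.3472, 0.033]
tool_rot: [0.623, 0.782, -0.001, 0.002]
ft_force: [0.9, -6.1, 4.6]
grip_width: 0.0337
grip_force: 3.1
```

Request:
drive_tool(deltas=[[[6, -2.4, 0, 0, 0, 0.057], [6, -2.4, 0, 0, 0, 0.057], [6, -2.4, 0, 0, 0, 0.057], [6, -2.4, 0, 0, 0, 0.057], [6, 0, 0, 0, 0, 0], [6, 0, 0, 0, 0, 0], [6, 0, 0, 0, 0, 0], [6, 0, 0, 0, 0, 0]]])

```text
time: 5.58
position: [0.4745, -0.3006, 0.0329]
tool_rot: [0.707, 0.707, -0.001, 0.002]
ft_force: [1.2, -6.3, 5.1]
grip_width: 0.0339
grip_force: 3.4
```

Request:
drive_tool(deltas=[[[7, 0, 0, 0, 0, 0], [7, 0, 0, 0, 0, 0], [7, 0, 0, 0, 0, 0], [7, 0, 0, 0, 0, 0], [7, 0, 0, 0, 0, 0], [7, 0, 0, 0, 0, 0], [7, 0, 0, 0, 0, 0], [7, 0, 0, 0, 0, 0]]])

```text
time: 6.25
position: [0.4748, -0.2445, 0.0328]
tool_rot: [0.707, 0.708, -0.001, 0.002]
ft_force: [0.4, -7.9, 6.2]
grip_width: 0.0339
grip_force: 3.6
```

Request:
drive_tool(deltas=[[[7, 0, 0, 0, 0, 0], [7, 0, 0, 0, 0, 0], [7, 0, 0, 0, 0, 0], [7, 0, 0, 0, 0, 0], [7, 0, 0, 0, 0, 0], [7, 0, 0, 0, 0, 0], [7, 0, 0, 0, 0, 0], [7, 0, 0, 0, 0, 0]]])

```text
time: 6.92
position: [0.4748, -0.1884, 0.0328]
tool_rot: [0.707, 0.708, -0.001, 0.002]
ft_force: [-0.1, -7.3, 6.7]
grip_width: 0.0341
grip_force: 3.8
```

Request:
drive_tool(deltas=[[[7, 0, 0, 0, 0, 0], [7, 0, 0, 0, 0, 0], [7, 0, 0, 0, 0, 0], [6, 0, 0, 0, 0, 0], [5, 0, 0, 0, 0, 0], [4, 0, 0, 0, 0, 0], [0, 0, 0, 0, 0, 0]]])

```text
time: 7.5
position: [0.4742, -0.151, 0.0325]
tool_rot: [0.707, 0.708, -0.0, 0.001]
ft_force: [1.6, -4.7, 3.8]
grip_width: 0.0343
grip_force: 2.2
```

Request:
drive_tool(deltas=[[[4, 0, 0, 0, 0, 0], [3, 0, 0, 0, 0, 0], [0, 0, 0, 0, 0, 0], [0, 0, 0, 0, 0, 0]]])

```text
time: 7.83
position: [0.4741, -0.144, 0.0322]
tool_rot: [0.707, 0.707, -0.0, 0.0]
ft_force: [-0.1, -4.6, 3.5]
grip_width: 0.034
grip_force: 2.5
```

Request:
drive_tool(deltas=[[[-8, 0, 0, 0, 0, 0], [-15, 0, 0, 0, 0, 0], [-15, 0, 0, 0, 0, 0], [0, 0, -40, 0, 0, 0], [0, 0, -40, 0, 0, 0], [0, 0, -40, 0, 0, 0], [0, 0, 0, 0, 0, 0]]])

```text
time: 8.42
position: [0.476, -0.1827, 0.157]
tool_rot: [0.707, 0.707, 0.001, 0.003]
ft_force: [0.7, -1.0, 0.3]
grip_width: 0.0339
grip_force: 0.0
```

```bash
cat > tin.py <<'E'
from h import *
from scipy.optimize import minimize
# refine tin centre: maximise edge strength along rim & wall silhouette in both fixed cameras
o=sensors.get_obs();M=R.from_quat(o["tool_rot"]).as_matrix()
print(o["time"],o["position"].round(4),M[:,0].round(3),o["ft_force"].round(2))
C=[]
for n in("scene","side"):
    c=eyes.camera(n);np.save("now_"+n+".npy",c,allow_pickle=True)
    g=cv2.GaussianBlur(cv2.cvtColor(c["img"],cv2.COLOR_RGB2GRAY),(0,0),1.0).astype(np.float32)
    C.append((c,cv2.magnitude(cv2.Sobel(g,5,1,0),cv2.Sobel(g,5,0,1))))
t=np.linspace(0,2*np.pi,120)
def sc(x,y,each=False):
    r=[]
    for c,m in C:
        Q=proj(c,np.c_[x+.037*np.cos(t),y+.037*np.sin(t),0*t+.052]).astype(np.float32)
        B=proj(c,np.c_[x+.037*np.cos(t),y+.037*np.sin(t),0*t]).astype(np.float32)
        h=cv2.convexHull(np.r_[Q,B])[:,0];L=np.r_[Q,h]
        h=np.vstack([np.linspace(h[i-1],h[i],12) for i in range(len(h)) if np.linalg.norm(h[i]-h[i-1])>6] or [h])
        L=np.vstack([Q,h]).astype(np.float32)
        r.append(cv2.remap(m,L[None,:,0],L[None,:,1],cv2.INTER_LINEAR).mean())
    return r if each else sum(r)
import sys
x0,y0=map(float,sys.argv[1:3])
g=[(sc(x0+a,y0+b),a,b) for a in np.arange(-.015,.0151,.001) for b in np.arange(-.015,.0151,.001)]
g.sort();print([(round(s),round(x0+a,3),round(y0+b,3)) for s,a,b in g[-6:]],round(np.median([q[0] for q in g])))
E
python3 tin.py .4745 -.102
```

```text
8.4167 [ 0.476  -0.1827  0.157 ] [ 0.     1.    -0.003] [ 0.7  -0.96  0.3 ]
[(134, np.float64(0.47), np.float64(-0.103)), (135, np.float64(0.47), np.float64(-0.104)), (136, np.float64(0.472), np.float64(-0.102)), (137, np.float64(0.472), np.float64(-0.103)), (138, np.float64(0.47), np.float64(-0.102)), (139, np.float64(0.47), np.float64(-0.103))] 79
```

Request:
drive_tool(deltas=[[[26, -22, 0, 0, 0, 0], [26, -22, 0, 0, 0, 0], [27, -21, 0, 0, 0, 0], [0, 0, 0, 0, 0, 0.12], [0, 0, 0, 0, 0, 0.12], [0, 0, 0, 0, 0, 0.12], [0, 0, 0, 0, 0, 0.12], [0, 0, 0, 0, 0, 0.12]]])

```text
time: 9.18
position: [0.4065, -0.1009, 0.1501]
tool_rot: [0.886, 0.464, -0.002, -0.003]
ft_force: [0.6, -0.2, 0.8]
grip_width: 0.0342
grip_force: 0.0
```

Request:
drive_tool(deltas=[[[0, 0, 0, 0, 0, 0.12], [0, 0, 0, 0, 0, 0.12], [0, 0, 0, 0, 0, 0.12], [0, 0, 0, 0, 0, 0.12], [0, 0, 0, 0, 0, 0.12], [0, 0, 0, 0, 0, 0.12], [0, 0, 0, 0, 0, 0.12], [0, 0, 0, 0, 0, 0.111]]])

```text
time: 9.85
position: [0.4064, -0.101, 0.15]
tool_rot: [1.0, 0.007, -0.003, -0.002]
ft_force: [0.1, -0.4, 0.0]
grip_width: 0.0335
grip_force: 0.0
```

Request:
drive_tool(deltas=[[[0, 0, 0, 0, 0, 0], [0, 0, 0, 0, 0, 0]]])

```text
time: 10.02
position: [0.4072, -0.1015, 0.1505]
tool_rot: [1.0, 0.011, -0.002, -0.002]
ft_force: [-0.1, 0.3, -0.2]
grip_width: 0.034
grip_force: 0.0
```

```bash
python3 tin.py .471 -.103
python3 - <<'E'
from h import *
o=sensors.get_obs();c=eyes.camera("wrist")
M=R.from_quat(o["tool_rot"]).as_matrix();H=np.array(c["hand_eye"])
print(M.round(3))
c["attitude"]=R.from_matrix(M@H[:3,:3]).as_quat();c["xyz"]=o["position"]+M@H[:3,3]
im=c["img"][:,:,::-1].copy();t=np.linspace(0,6.3,80)
U=np.array([(-45,60),(-20,50),(85,50),(85,-50),(-20,-50),(-45,-60),(-45,-50),(-20,-40),(75,-40),(75,40),(-20,40),(-45,50),(-45,60)])/1000
a=.02;W=U@np.array([[np.cos(a),np.sin(a)],[-np.sin(a),np.cos(a)]])+(.603,-.1)
for z,col in((0,(0,255,0)),(.04,(255,0,255))):
    cv2.polylines(im,[proj(c,np.c_[W,0*W[:,0]+z]).astype(np.int32)],False,col,1)
for z,col in((0,(0,255,0)),(.052,(255,0,255))):
    cv2.polylines(im,[proj(c,np.c_[.471+.037*np.cos(t),-.103+.037*np.sin(t),0*t+z]).astype(np.int32)],False,col,1)
cv2.imwrite("pics/w2.png",im)
E
```

```text
10.0167 [ 0.4072 -0.1015  0.1505] [ 1.     0.023 -0.005] [-0.1   0.26 -0.2 ]
[(194, np.float64(0.47), np.float64(-0.102)), (195, np.float64(0.472), np.float64(-0.103)), (196, np.float64(0.47), np.float64(-0.103)), (197, np.float64(0.472), np.float64(-0.102)), (197, np.float64(0.471), np.float64(-0.103)), (197, np.float64(0.471), np.float64(-0.102))] 125
[[ 1.     0.022 -0.003]
 [ 0.022 -1.     0.002]
 [-0.003 -0.002 -1.   ]]
```

View pics/w2.png

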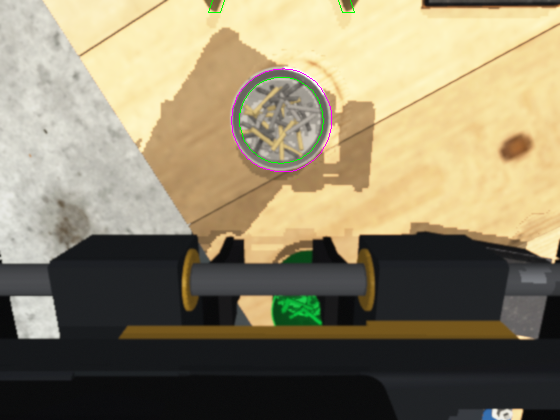

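Tin at (281,120) and the flare ends at (216,5)/(347,5) both match the model. Descending and starting the +x push.

Request:
drive_tool(deltas=[[[0, 2, 38, 0, 0, 0], [0, 0, 38, 0, 0, 0], [0, 0, 30, 0, 0, 0], [0, 0, 14, 0, 0, 0], [0, 0, 0, 0, 0, 0], [4, 0, 0, 0, 0, 0], [4, 0, 0, 0, 0, 0], [4, 0, 0, 0, 0, 0]]])

```text
time: 10.83
position: [0.4227, -0.1049, 0.0332]
tool_rot: [1.0, 0.01, 0.001, 0.001]
ft_force: [0.2, -0.1, 0.6]
grip_width: 0.0338
grip_force: 0.0
```

Request:
drive_tool(deltas=[[[4, 0, 0, 0, 0, 0], [4, 0, 0, 0, 0, 0], [4, 0, 0, 0, 0, 0], [4, 0, 0, 0, 0, 0], [4, 0, 0, 0, 0, 0], [4, 0, 0, 0, 0, 0], [4, 0, 0, 0, 0, 0], [4, 0, 0, 0, 0, 0]]])

```text
time: 11.5
position: [0.4493, -0.1019, 0.0322]
tool_rot: [1.0, 0.01, -0.004, -0.002]
ft_force: [-7.1, -0.5, 7.0]
grip_width: 0.034
grip_force: 4.1
```

```bash
python3 tin.py .491 -.102
```

```text
11.5 [ 0.4493 -0.1019  0.0322] [ 1.     0.021 -0.008] [-7.09 -0.55  7.  ]
[(112, np.float64(0.477), np.float64(-0.115)), (112, np.float64(0.477), np.float64(-0.114)), (112, np.float64(0.476), np.float64(-0.112)), (113, np.float64(0.476), np.float64(-0.115)), (114, np.float64(0.476), np.float64(-0.113)), (115, np.float64(0.476), np.float64(-0.114))] 66
```

Request:
drive_tool(deltas=[[[3, 0, 0, 0, 0.008, 0], [4, 0, 0, 0, 0.008, 0], [4, 0, 0, 0, 0, 0], [4, 0, 0, 0, 0, 0], [4, 0, 0, 0, 0, 0], [4, 0, 0, 0, 0, 0], [4, 0, 0, 0, 0, 0], [4, 0, 0, 0, 0, 0]]])

```text
time: 12.27
position: [0.485, -0.1032, 0.0324]
tool_rot: [1.0, 0.01, 0.008, 0.0]
ft_force: [-2.2, -0.0, -0.4]
grip_width: 0.0341
grip_force: 1.6
```

```bash
python3 -c "
from h import *
o=sensors.get_obs();print(R.from_quat(o['tool_rot']).as_matrix().round(4),o['ft_force'],o['moment'],o['position'])"
```

```text
[[ 9.997e-01  1.990e-02  1.660e-02]
 [ 1.990e-02 -9.998e-01  0.000e+00]
 [ 1.660e-02  3.000e-04 -9.999e-01]] [-2.23200288 -0.01838949 -0.37073249] [ 0.01848748  0.51143035 -0.03500762] [ 0.48499758 -0.10323722  0.03239958]
```

Sliding force is now a clean 2.2 N with no downward load.

Request:
drive_tool(deltas=[[[4, 0, 0, 0, 0, 0], [4, 0, 0, 0, 0, 0], [4, 0, 0, 0, 0, 0], [4, 0, 0, 0, 0, 0], [4, 0, 0, 0, 0, 0], [4, 0, 0, 0, 0, 0], [4, 0, 0, 0, 0, 0], [4, 0, 0, 0, 0, 0]]])

```text
time: 12.93
position: [0.5166, -0.1024, 0.033]
tool_rot: [1.0, 0.01, 0.008, -0.0]
ft_force: [-2.0, -0.2, -0.4]
grip_width: 0.0343
grip_force: 1.4
```

Request:
drive_tool(deltas=[[[3, 0, 0, 0, 0, 0], [3, 0, 0, 0, 0, 0], [3, 0, 0, 0, 0, 0], [3, 0, 0, 0, 0, 0]]])

```text
time: 13.27
position: [0.5284, -0.1022, 0.0332]
tool_rot: [1.0, 0.01, 0.008, -0.0]
ft_force: [-2.3, -0.2, 0.1]
grip_width: 0.0342
grip_force: 1.3
```

Request:
drive_tool(deltas=[[[2.5, 0, 0, 0, 0, 0], [2.5, 0, 0, 0, 0, 0], [2.5, 0, 0, 0, 0, 0], [2.5, 0, 0, 0, 0, 0], [2, 0, 0, 0, 0, 0], [2, 0, 0, 0, 0, 0]]])

```text
time: 13.77
position: [0.5424, -0.102, 0.0334]
tool_rot: [1.0, 0.01, 0.008, -0.0]
ft_force: [-2.0, -0.4, -0.1]
grip_width: 0.0341
grip_force: 1.3
```

Request:
drive_tool(deltas=[[[1, 0, 0, 0, 0, 0], [1, 0, 0, 0, 0, 0], [1, 0, 0, 0, 0, 0], [1, 0, 0, 0, 0, 0]]])

```text
time: 14.1
position: [0.5461, -0.1018, 0.0334]
tool_rot: [1.0, 0.01, 0.008, -0.0]
ft_force: [-3.2, -0.0, 0.1]
grip_width: 0.0344
grip_force: 1.3
```

Request:
drive_tool(deltas=[[[1, 0, 0, 0, 0, 0], [1, 0, 0, 0, 0, 0]]])

```text
time: 14.27
position: [0.5482, -0.1018, 0.0335]
tool_rot: [1.0, 0.01, 0.008, -0.0]
ft_force: [-1.8, 0.0, -0.3]
grip_width: 0.0343
grip_force: 1.3
```

Request:
drive_tool(deltas=[[[1, 0, 0, 0, 0, 0], [1, 0, 0, 0, 0, 0]]])

```text
time: 14.43
position: [0.5503, -0.1018, 0.0335]
tool_rot: [1.0, 0.01, 0.008, -0.0]
ft_force: [-2.4, -0.4, -0.2]
grip_width: 0.034
grip_force: 1.3
```

Noise only, no contact yet.

Request:
drive_tool(deltas=[[[1, 0, 0, 0, 0, 0], [1, 0, 0, 0, 0, 0], [1, 0, 0, 0, 0, 0]]])

```text
time: 14.68
position: [0.5533, -0.1017, 0.0336]
tool_rot: [1.0, 0.01, 0.008, -0.0]
ft_force: [-1.6, 0.4, -0.4]
grip_width: 0.0336
grip_force: 1.3
```

Request:
drive_tool(deltas=[[[1, 0, 0, 0, 0, 0], [1, 0, 0, 0, 0, 0]]])

```text
time: 14.85
position: [0.5553, -0.1017, 0.0336]
tool_rot: [1.0, 0.01, 0.008, -0.0]
ft_force: [-2.5, 0.8, -0.7]
grip_width: 0.034
grip_force: 1.3
```

Request:
drive_tool(deltas=[[[1, 0, 0, 0, 0, 0], [1, 0, 0, 0, 0, 0]]])

```text
time: 15.02
position: [0.5572, -0.1016, 0.0336]
tool_rot: [1.0, 0.01, 0.008, -0.0]
ft_force: [-3.5, -0.4, 0.3]
grip_width: 0.0338
grip_force: 1.7
```

Request:
drive_tool(deltas=[[[1, 0, 0, 0, 0, 0], [1, 0, 0, 0, 0, 0]]])

```text
time: 15.18
position: [0.5579, -0.1013, 0.0334]
tool_rot: [1.0, 0.01, 0.007, -0.0]
ft_force: [-5.3, -1.4, 0.4]
grip_width: 0.0341
grip_force: 2.9
```

Request:
drive_tool(deltas=[[[1, 0, 0, 0, 0, 0]]])

```text
time: 15.27
position: [0.5583, -0.1011, 0.0333]
tool_rot: [1.0, 0.01, 0.006, -0.001]
ft_force: [-6.4, -0.9, 0.6]
grip_width: 0.0343
grip_force: 3.5
```

Contact with the buffer at TCP x≈0.557. Building up gently.

Request:
drive_tool(deltas=[[[1, 0, 0, 0, 0, 0], [1, 0, 0, 0, 0, 0], [0, 0, 0, 0, 0, 0]]])

```text
time: 15.52
position: [0.5587, -0.1009, 0.0331]
tool_rot: [1.0, 0.01, 0.004, -0.001]
ft_force: [-7.8, -1.7, 0.5]
grip_width: 0.0341
grip_force: 4.0
```

Request:
drive_tool(deltas=[[[1, 0, 0, 0, 0, 0], [0, 0, 0, 0, 0, 0]]])

```text
time: 15.68
position: [0.5589, -0.1008, 0.033]
tool_rot: [1.0, 0.01, 0.003, -0.001]
ft_force: [-9.4, -1.3, 1.8]
grip_width: 0.0341
grip_force: 4.6
```

Request:
drive_tool(deltas=[[[1, 0, 0, 0, 0.003, 0], [0.7, 0, 0, 0, 0.002, 0], [0, 0, 0, 0, 0, 0], [0, 0, 0, 0, 0, 0]]])

```text
time: 16.02
position: [0.5593, -0.1005, 0.0328]
tool_rot: [1.0, 0.01, 0.005, -0.002]
ft_force: [-11.9, -3.4, 2.7]
grip_width: 0.0342
grip_force: 5.5
```

Request:
drive_tool(deltas=[[[0, 0, 0, 0, 0, 0], [0, 0, 0, 0, 0, 0]]])

```text
time: 16.18
position: [0.5593, -0.1005, 0.0328]
tool_rot: [1.0, 0.01, 0.005, -0.002]
ft_force: [-11.3, -2.4, 2.5]
grip_width: 0.034
grip_force: 5.5
```

Request:
drive_tool(deltas=[[[0.5, 0, 0, 0, 0, 0], [0, 0, 0, 0, 0, 0], [0, 0, 0, 0, 0, 0], [0, 0, 0, 0, 0, 0], [0, 0, 0, 0, 0, 0], [0, 0, 0, 0, 0, 0], [0, 0, 0, 0, 0, 0], [0, 0, 0, 0, 0, 0]]])

```text
time: 16.85
position: [0.5594, -0.1005, 0.0328]
tool_rot: [1.0, 0.01, 0.004, -0.002]
ft_force: [-10.9, -2.8, 3.1]
grip_width: 0.0342
grip_force: 5.8
```

Request:
drive_tool(deltas=[[[0, 0, 0, 0, 0, 0], [0, 0, 0, 0, 0, 0], [0, 0, 0, 0, 0, 0], [-0.4, 0, 0, 0, 0, 0], [-0.4, 0, 0, 0, 0, 0], [-0.4, 0, 0, 0, 0, 0], [-0.4, 0, 0, 0, 0, 0], [-0.4, 0, 0, 0, 0, 0]]])

```text
time: 17.52
position: [0.5593, -0.1007, 0.0329]
tool_rot: [1.0, 0.01, 0.006, -0.001]
ft_force: [-7.8, -2.0, 0.6]
grip_width: 0.0335
grip_force: 3.9
```

Request:
drive_tool(deltas=[[[-0.4, 0, 0, 0, 0, 0], [-0.4, 0, 0, 0, 0, 0], [-0.4, 0, 0, 0, 0, 0], [-0.4, 0, 0, 0, 0, 0], [-0.4, 0, 0, 0, 0, 0], [-0.4, 0, 0, 0, 0, 0], [-0.4, 0, 0, 0, 0, 0], [-0.4, 0, 0, 0, 0, 0]]])

```text
time: 18.18
position: [0.5594, -0.1013, 0.0333]
tool_rot: [1.0, 0.01, 0.01, -0.0]
ft_force: [-4.6, 0.0, -2.1]
grip_width: 0.034
grip_force: 2.5
```

Request:
drive_tool(deltas=[[[-0.4, 0, 0, 0, 0, 0], [-0.4, 0, 0, 0, 0, 0], [-0.4, 0, 0, 0, 0, 0], [-0.4, 0, 0, 0, 0, 0], [-0.4, 0, 0, 0, 0, 0], [-0.4, 0, 0, 0, 0, 0], [-0.4, 0, 0, 0, 0, 0], [-0.4, 0, 0, 0, 0, 0]]])

```text
time: 18.85
position: [0.5579, -0.1019, 0.0339]
tool_rot: [1.0, 0.01, 0.012, 0.0]
ft_force: [-2.1, 0.8, -1.7]
grip_width: 0.0339
grip_force: 1.1
```

Measured about 11 to 12 N, with perhaps 2 to 3 N of that lost to bench and cheek friction. I'll press once more, slightly firmer and still well below 20 N, so the pad surely gets its 10 N.

Request:
drive_tool(deltas=[[[1.2, 0.2, 0, 0, 0, 0], [1.2, 0.2, 0, 0, 0, 0], [1.2, 0.2, 0, 0, 0, 0], [1.2, 0.2, 0, 0, 0, 0], [1.2, 0, 0, 0, 0, 0], [1.2, 0, 0, 0, 0, 0], [1.2, 0, 0, 0, 0, 0], [0, 0, 0, 0, 0, 0]]])

```text
time: 19.52
position: [0.5591, -0.1011, 0.0333]
tool_rot: [1.0, 0.01, 0.004, -0.002]
ft_force: [-12.9, -2.0, 6.0]
grip_width: 0.0339
grip_force: 6.0
```

Request:
drive_tool(deltas=[[[0.7, 0, 0, 0, 0, 0], [0.6, 0, 0, 0, 0, 0], [0, 0, 0, 0, 0, 0]]])

```text
time: 19.77
position: [0.5593, -0.101, 0.0333]
tool_rot: [1.0, 0.01, 0.003, -0.002]
ft_force: [-15.7, -2.6, 7.2]
grip_width: 0.034
grip_force: 6.9
```

Request:
drive_tool(deltas=[[[-0.2, 0, 0, 0, 0, 0], [0, 0, 0, 0, 0, 0], [0, 0, 0, 0, 0, 0], [0, 0, 0, 0, 0, 0], [0, 0, 0, 0, 0, 0], [0, 0, 0, 0, 0, 0], [0, 0, 0, 0, 0, 0], [0, 0, 0, 0, 0, 0]]])

```text
time: 20.43
position: [0.5593, -0.101, 0.0333]
tool_rot: [1.0, 0.01, 0.003, -0.002]
ft_force: [-14.2, -1.6, 7.5]
grip_width: 0.034
grip_force: 6.7
```

Request:
drive_tool(deltas=[[[-0.4, 0, 0, 0, 0, 0], [-0.4, 0, 0, 0, 0, 0], [-0.4, 0, 0, 0, 0, 0], [-0.4, 0, 0, 0, 0, 0], [-0.4, 0, 0, 0, 0, 0], [-0.4, 0, 0, 0, 0, 0], [-0.4, 0, 0, 0, 0, 0], [-0.4, 0, 0, 0, 0, 0]]])

```text
time: 21.1
position: [0.5591, -0.1012, 0.0333]
tool_rot: [1.0, 0.01, 0.006, -0.001]
ft_force: [-9.4, -0.1, 2.3]
grip_width: 0.0339
grip_force: 3.9
```

Request:
drive_tool(deltas=[[[-0.4, 0, 0, 0, 0, 0], [-0.4, 0, 0, 0, 0, 0], [-0.4, 0, 0, 0, 0, 0], [-0.4, 0, 0, 0, 0, 0], [-0.4, 0, 0, 0, 0, 0], [-0.4, 0, 0, 0, 0, 0], [-0.4, 0, 0, 0, 0, 0], [-0.4, 0, 0, 0, 0, 0]]])

```text
time: 21.77
position: [0.5591, -0.102, 0.0335]
tool_rot: [1.0, 0.01, 0.009, -0.001]
ft_force: [-4.2, 0.6, -0.6]
grip_width: 0.0341
grip_force: 2.3
```

Request:
drive_tool(deltas=[[[-0.4, 0, 0, 0, 0, 0], [-0.4, 0, 0, 0, 0, 0], [-0.4, 0, 0, 0, 0, 0], [-0.4, 0, 0, 0, 0, 0], [-0.4, 0, 0, 0, 0, 0], [-0.4, 0, 0, 0, 0, 0], [-0.4, 0, 0, 0, 0, 0], [-0.4, 0, 0, 0, 0, 0]]])

```text
time: 22.43
position: [0.5581, -0.1029, 0.034]
tool_rot: [1.0, 0.01, 0.012, 0.0]
ft_force: [-1.2, 0.0, -0.3]
grip_width: 0.0342
grip_force: 0.7
```

Request:
drive_tool(deltas=[[[-0.4, 0, 0, 0, 0, 0], [-0.4, 0, 0, 0, 0, 0], [-0.4, 0, 0, 0, 0, 0], [-0.4, 0, 0, 0, 0, 0], [-0.4, 0, 0, 0, 0, 0], [-0.4, 0, 0, 0, 0, 0], [-0.4, 0, 0, 0, 0, 0], [-0.4, 0, 0, 0, 0, 0]]])

```text
time: 23.1
position: [0.5538, -0.1026, 0.0336]
tool_rot: [1.0, 0.01, 0.011, -0.0]
ft_force: [0.1, 0.4, 0.9]
grip_width: 0.034
grip_force: 0.0
```

Separated cleanly. Retreating straight back, then up.

Request:
drive_tool(deltas=[[[-5, 0, 0, 0, 0, 0], [-12, 0, 0, 0, 0, 0], [-20, 0, 0, 0, 0, 0], [-20, 0, 0, 0, 0, 0], [0, 0, -30, 0, 0, 0], [0, 0, -40, 0, 0, 0], [0, 0, -40, 0, 0, 0], [0, 0, 0, 0, 0, 0]]])

```text
time: 23.77
position: [0.4982, -0.1054, 0.1486]
tool_rot: [1.0, 0.01, 0.017, 0.003]
ft_force: [0.8, -0.0, -1.5]
grip_width: 0.0341
grip_force: 0.0
```

```bash
python3 tin.py .599 -.101; python3 look.py l2.png .103
```

```text
23.7667 [ 0.4982 -0.1054  0.1486] [0.999 0.02  0.033] [ 0.83 -0.02 -1.55]
[(192, np.float64(0.598), np.float64(-0.105)), (193, np.float64(0.599), np.float64(-0.103)), (193, np.float64(0.599), np.float64(-0.105)), (194, np.float64(0.598), np.float64(-0.103)), (196, np.float64(0.599), np.float64(-0.104)), (196, np.float64(0.598), np.float64(-0.104))] 137
23.8667 [ 0.4952 -0.1041  0.144 ] [0.999 0.02  0.025] [ 0.025  0.002 -1.   ] [ 0.56  0.19 -1.1 ] 0.03392964690368304
```

View pics/l2.png

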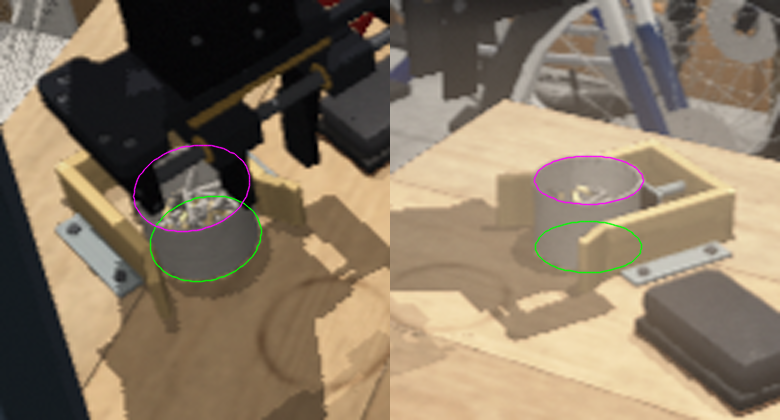

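The tin stands upright in the bay, against the buffer pad: side crop rim at (588,180), pad at (650,190). The robot is clear of it.

```bash
python3 -c "
from h import *
print(ticket.hand_in())"
```

```text
the job is handed in; nothing more can be done
None
```

The tin is standing in its bay against the buffer and I've handed the job in (no verdict came back). It was only pushed, and I saw no sign of it touching the obstacles. I pressed it home twice, because about 2 N of the first press's 11–12 N was bench friction. The second press, 14–16 N at the wrist for about 0.65 s, put roughly 10 N (my estimate) on the pad. I then eased off slowly and finished at about 24 s of the 72 s allowed.

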